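Ready a photometer: sample in the well, filter selector clicked round to orange

TASK

Get the white photometer ready to measure the blue sample: stand the black-capped vial with the blue contents fully down in the instrument's round well, and set the push-and-turn filter selector to the orange dot. The selector is locked until it is pushed down a little against its spring; it then turns clockwise, click by click, to orange, and when let go it springs up and locks. Push gently, without ramming it against its bottom stop, never wrench it while it is locked, and leave the other vial and the glassware where they stand.

Things in the scene. Friction and masses are not known exactly. Their poses are not given: they have to be found in the camera images.
- photometer: white bench photometer, 190 (x) by 220 (y) mm, 60 mm high, fixed to the bench. Origin: centre of its underside. x points to its back, y to its left, z up. Its front 65 mm slope down and carry a display and keys; behind that the top is flat, with the sample well at the left and at the right the filter selector, a black knob in a half ring of eight coloured dots
- well_mouth (a point): centre of the mouth of the photometer's round sample well, level with the flat case top (60 mm above the bench), 35 mm behind and 56 mm left of the photometer's origin. The well is 27.5 mm wide and 18 mm deep, with a flat bottom; its mouth widens as a cone to 37.5 mm over the top 5 mm; a vial standing in it sticks out 34 mm
- dial_axis (a point): point where the selector's upright axis meets the flat case top (60 mm above the bench); does not turn. The knob above it: a round skirt 52 mm across, 6 mm thick, and on the skirt an upright bar grip 46 mm long, 14 mm thick, 24 mm high. With the knob up, the skirt's upper face is 14.5 to 26.5 mm above this point: it differs each time and is not measured, so feel for it
- dial (a joint): selector angle in rad, growing clockwise seen from above; a click is 0.524 (30 deg). 0 violet, 0.524 blue, 1.047 cyan, 1.571 green, 2.094 yellow, 2.618 orange, 3.142 red, 3.665 white (last). At 0 the bar's end with the white pointer line points 105 deg counter-clockwise (from above) of the photometer's x axis. Let go on a dot, the knob springs up and locks, with 0.04 rad of play
- sample_mid (a point): centre (half-way up) of the sample vial: glass, black screw cap, blue contents, 24 mm across (straight up to 34 mm above its foot, then narrowing to the 21 mm cap), 52 mm high, standing upright on the bench at the start; 22 g
- other_vial: the other vial, white cap and yellow contents, 24 mm across, 52 mm high; origin at the centre of its underside. Leave it alone
- beaker: small empty glass beaker, 56 mm across, 69 mm high; origin at the centre of its underside. Leave it alone
- flask: conical flask with a red stopper, 64 mm across, 106 mm high; origin at the centre of its underside. Leave it alone
- orange_dot (a point): centre of the orange dot on the case top beside the selector, 38.5 mm from its axis, 45 degrees to the right of the photometer's x axis
- shaft: the selector's upright steel shaft; the knob is clamped on it higher or lower. Origin on its axis, level with the case top when up. Pushed down it starts to sink at 5 N, 2 N more per mm; locked against turning for the first 2 mm, it turns easily over the clicks from 3 mm (about 11 N) on. Fingertips can push on the skirt at both sides of the bar
- thrust_pad: steel pad inside the case below the shaft, its top 40 mm under the case top: the bottom stop, met when the shaft is 4 mm down (about 13 N). Pushing on against it with more than 22 N on the knob harms it
- detent_pins: steel bush with two fixed pins inside the case top, origin on the selector's axis 2 mm above the case top. The shaft's round teeth sit between the pins and make the clicks; twisting hard (over 0.8 N m) while not pushed down harms them
There are look-alikes about, which are no part of the job. Leave any brown or red look-alike of the part that bears sample_mid alone.

How it is judged:
By the outcome, as a careful person would: the job done as asked, in the order asked, and still so for the second after the job is handed in, with the robot touching nothing.
It also fails if it takes over 72 s, if anything falls off the work surface, if the arm or the gripper's body presses on something with over 40 N, if the wrist force passes 120 N, or if a joint passes its speed limit or range.

ROBOT

A 7-joint arm with a two-finger parallel gripper is mounted at the origin on a cart in front of the work surface, level with it; the furniture and walls round the work are solid. World frame = base frame: x ahead of the robot, y to its left, z up, the work surface at z = 0. Lengths are in m, angles in rad, forces in N, time in s.
With the tool pointing down it reaches from about 0.425 to 0.925 m from the base axis. Payload 6.8 kg.
Tool frame: the origin (TCP) lies on the mounting face of the last link; the fingertips stand 173 mm ahead of it and the grasp point (between the pads) lies 155 mm ahead of it; z points along the fingers, y is the line along which they close (so a half turn about z gives the same grasp; the last joint's range is limited). The gripper opens to 85 mm and grips with 20 to 120 N. Pads are 22 mm wide; open, the fingers measure 114 mm over their backs; the gripper's body (76 mm by 85 mm) begins 54 mm behind the grasp point. The pads swing forward as they close: fully open they stand 13 mm farther back than shut.
Start: joints at [-0.108, 0.477, 0.022, 1.555, -0.011, 1.109, -0.083], TCP at [0.675, 0, 0.405] pointing down, gripper open.
Joint ranges: [-2.96, 2.96], [-0.34, 2.1], [-1.41, 1.46], [0.24, 2.44], [-1.37, 4.51], [0.17, 1.92], [-2.96, 2.96]. Speed limits (rad/s): [2.39, 2.39, 3.14, 3.14, 3.14, 3.14, 3.14].

INTERFACE

Orientations are given as a unit quaternion [w, x, y, z].
In Python, from station import bot gives the robot as it stands. The module is installed in compiled form; this text tells all that it offers.
- The arm moves only by the shell command python3 -m pendant 'ROWS' [FORCE]. ROWS is JSON, a list of rows, each a list of 5 numbers: the finger opening in m, from 0 to 0.0854, then the shift along the tool's x, y, z in m, then the turn about the tool's z in degrees. In form: [[jaw, x, y, z, yaw], ...]. A call has 1 to 12 rows; each row shifts and turns the commanded pose from where the row before left it, along the tool's axes as they then stand; what a row does not reach is not made up. A row lasts 1/12 s, in which the tool goes at most 41.7 mm and 7.16 degrees, less where a joint would pass 70% of its speed; a pose out of reach is approached as far as the arm can. A call with a gripper value outside its range is refused whole. The fingers move at their own pace and stop on an object; FORCE is the grip in N (left out, the last holds). Time passes only in rows, so rows that do not move let the fingers close. It gives the time, the measured TCP pose, the force, the opening and the grip force at its end, in the units of the state.
- bot.get_obs(): the state, without advancing time (a new reading comes with each control period).
- bot.read_camera(name): name is "scene" or "side" or "wrist"; returns (picture, depth): 480x640x3 uint8, blue, green, red; 480x640 float32, m along the optical axis (not along the pixel's ray), 0 where there is no reading.
- bot.camera_model(name): a dict with "intrinsics" (3x3 intrinsics, pixels), "R" (3x3) and "t" (3): a world point X has camera coordinates R X + t. Camera axes: x right, y down, z forward; pixel columns grow to the right and rows downward; lengths in m; the calibration is good to about 2 mm. The wrist camera is an equidistant fisheye: a pixel r from the principal point sees the ray r / f radians off the axis. A picture is of the moment at which its call begins: read the wrist's pose just before it. camera_model takes no time and is no camera call; for the wrist camera it gives the pose at the moment of the call.
- bot.hand_in(): hands the job in; it is judged then, once.
Trained networks look in the newest picture that a camera, given by its name, has taken for a name from the list of things; names that differ only in an ending like _2 or _b are one class to them, and where a whole thing is asked for, a point or a joint stands for the part that bears it (a point fixed in the world has none). Each returns a list of dicts, best first, with "score" (0 to 1); they miss things now and then, are a little off and sometimes report something else, mostly with a low value. They report only what shows in the picture. A call takes as long as a camera call. They do not tell look-alikes from the thing itself.
- bot.boxes_of(name, camera): "at" ([column, row] in pixels, amid what is visible of it).
- bot.trace(name, camera): "mask" (480x640 bool, what is visible of it) and "at" ([column, row] in pixels, amid what is visible of it).
- bot.pinpoint(name, camera): "at" ([column, row] in pixels: a listed point, or the origin of a listed thing).
The state is a dict: "t": time; "q": joint angles; "joint_vel": joint speeds; "joint_torque": joint torques, N m; "eef_pos": TCP position; "tool_rot": TCP orientation; "contact_force": force on the tool from outside, world axes, zero at the start; "torque": the same for the moment, N m; "gripper_width": opening from 0.0 (shut) to 1.0 (fully open); "grasp_force": force on a finger pad.
Only numpy, scipy, OpenCV 4.12 (cv2) and the standard library are available. Lean on these libraries where they do the work, as an engineer would, in place of code of your own. Each camera call takes 0.05 s, during which the arm holds its last target. There are 200 camera calls.

## Working session

There is one attempt and no reset: what is moved stays moved. The work goes in short steps, Python scripts to look and compute and a shell command to move; the robot and the scene stay as the last step left them, time stands still between calls to the robot, and variables do not carry over. Pictures are saved under pics/ and viewed, at most 10 in all, crops included, and the job is handed in when it is done.

```bash
mkdir -p pics; cat > h.py <<'E'
import numpy as np, cv2
from station import bot
def ray(cam,px):
    m=bot.camera_model(cam);K=np.array(m["intrinsics"]);R=np.array(m["R"]);t=np.array(m["t"])
    a=(px[0]-K[0,2])/K[0,0];b=(px[1]-K[1,2])/K[1,1]
    if cam=="wrist":
        r=np.hypot(a,b);d=np.array([a/r*np.sin(r),b/r*np.sin(r),np.cos(r)]) if r>1e-9 else np.array([0,0,1.])
    else: d=np.array([a,b,1.])
    return -R.T@t, R.T@d
def onz(cam,px,z):
    c,d=ray(cam,px);return c+d*(z-c[2])/d[2]
E
python3 - <<'E'
from h import *
o=bot.get_obs();print(o["eef_pos"],o["tool_rot"],o["gripper_width"])
ims=[]
for c in ["scene","side","wrist"]:
    p,d=bot.read_camera(c);cv2.imwrite(f"pics/{c}0.png",p)
    for n,z in [("sample_mid",.026),("well_mouth",.06),("dial_axis",.06),("orange_dot",.06),("other_vial",0),("beaker",0),("flask",0),("photometer",0)]:
        for r in bot.pinpoint(n,c)[:4]:
            print(c,n,round(r["score"],2),np.round(r["at"]),np.round(onz(c,r["at"],z),3))
E
```

```text
[6.74722142e-01 1.70835368e-05 4.03721664e-01] [-6.07539355e-04  7.07094101e-01  7.07118862e-01 -6.91383960e-04] 1.0022850234767142
scene sample_mid 0.7 [223. 338.] [0.527 0.236 0.026]
scene sample_mid 0.67 [222. 310.] [0.593 0.192 0.026]
scene sample_mid 0.52 [197. 351.] [0.537 0.3   0.026]
scene well_mouth 0.91 [369. 243.] [ 0.487 -0.214  0.06 ]
scene dial_axis 0.72 [386. 220.] [ 0.517 -0.313  0.06 ]
scene orange_dot 0.62 [379. 208.] [ 0.563 -0.335  0.06 ]
scene other_vial 0.46 [201. 388.] [0.468 0.34  0.   ]
scene beaker 0.94 [278. 232.] [ 0.734 -0.098  0.   ]
scene flask 0.56 [438. 206.] [ 0.49  -0.527  0.   ]
scene photometer 0.62 [385. 253.] [ 0.467 -0.263  0.   ]
side sample_mid 0.79 [330. 373.] [0.529 0.299 0.026]
side sample_mid 0.73 [315. 332.] [0.586 0.197 0.026]
side sample_mid 0.6 [341. 351.] [0.517 0.237 0.026]
side dial_axis 0.83 [382. 198.] [ 0.513 -0.308  0.06 ]
side orange_dot 0.95 [368. 194.] [ 0.556 -0.321  0.06 ]
side other_vial 0.49 [348. 404.] [0.48  0.349 0.   ]
side beaker 0.56 [292. 248.] [ 0.731 -0.105 -0.   ]
side flask 0.84 [396. 175.] [ 0.498 -0.532 -0.   ]
side photometer 0.88 [395. 222.] [ 0.466 -0.28   0.   ]
wrist beaker 0.72 [375. 293.] [ 0.744 -0.111  0.   ]
wrist photometer 0.58 [376. 291.] [ 0.745 -0.109  0.   ]
```

View pics/scene0.png

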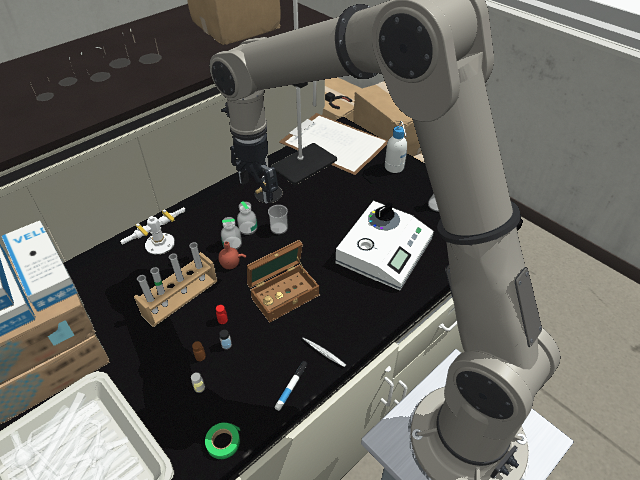

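View pics/wrist0.png

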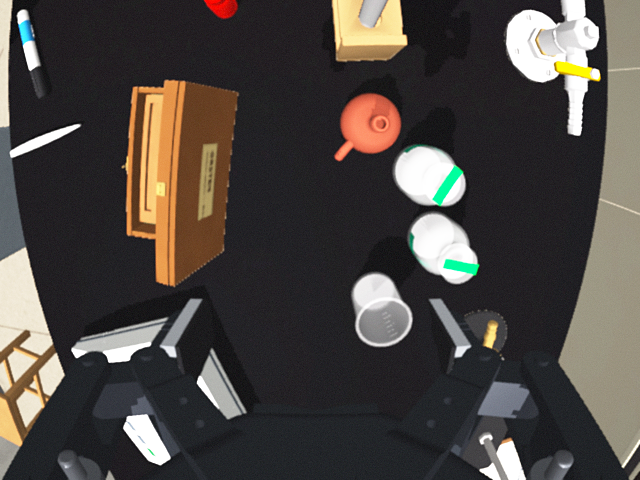

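The scene picture shows the blue vial at (225,338) with red (221,314) and brown (198,350) look-alikes beside it. The photometer is at (385,245), with the knob at (384,215). I'll move above the vial.

```bash
python3 -m pendant '[[0.05,0.0198,-0.0129,-0.0,0],[0.05,0.0198,-0.0129,-0.0,0],[0.05,0.0198,-0.0129,0.0,0],[0.05,0.0198,-0.0129,0.01,0],[0.05,0.0198,-0.0129,0.01,0],[0.05,0.0198,-0.0129,0.01,0],[0.05,0.0198,-0.0129,0.01,0],[0.05,0.0198,-0.0129,0.01,0],[0.05,0.0198,-0.0129,0.01,0],[0.05,0.0198,-0.0129,0.01,0],[0.05,0.0198,-0.0129,0.01,0],[0.05,0.0198,-0.0129,0.01,0]]' 40
python3 -m pendant '[[0.05,0,0,0,0],[0.05,0,0,0,0],[0.05,0,0,0,0]]'
python3 - <<'E'
from h import *
o=bot.get_obs();print(o["eef_pos"],o["tool_rot"])
p,d=bot.read_camera("wrist");cv2.imwrite("pics/w1.png",p)
for n in ["sample_mid"]:
  for r in bot.pinpoint(n,"wrist"): print(r["score"],r["at"],onz("wrist",r["at"],.026),p[int(r["at"][1]),int(r["at"][0])])
E
```

```text
t: 2.35
eef_pos: [0.5196, 0.2385, 0.3145]
tool_rot: [0.0, 0.707, 0.707, 0.0]
contact_force: [1.1, 0.1, 0.3]
gripper_width: 0.587
grasp_force: 0.0
t: 2.6
eef_pos: [0.5207, 0.2372, 0.3149]
tool_rot: [0.0, 0.707, 0.707, 0.0]
contact_force: [-0.4, -0.6, 0.0]
gripper_width: 0.586
grasp_force: 0.0
[0.52066815 0.23719858 0.31494561] [3.18157817e-04 7.07233025e-01 7.06980432e-01 1.30062784e-04]
0.87 [334.3, 148.0] [0.53599988 0.29334554 0.026     ] [ 59 153 243]
0.75 [394.5, 276.2] [0.58382808 0.19682486 0.026     ] [ 10  13 171]
```

View pics/w1.png

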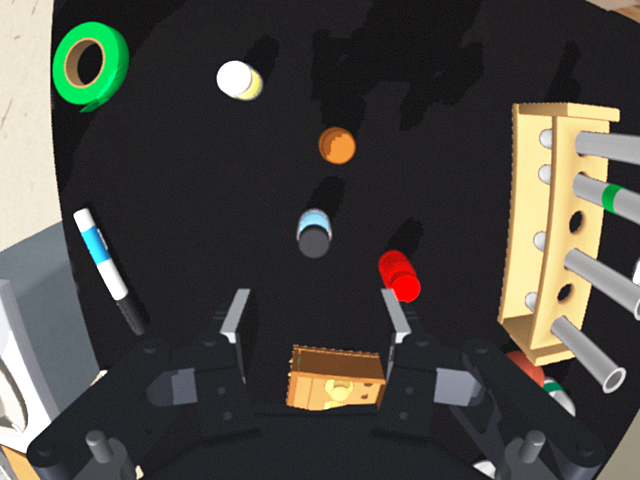

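The wrist picture shows the blue vial with its black cap top at about (315,240), brown at (337,146) and red at (400,275). I'll locate the cap top and body.

```bash
python3 - <<'E'
from h import *
print(onz("wrist",(315,242),.052),onz("wrist",(314.5,225),.026))
for c in ["scene","side"]:
  p,d=bot.read_camera(c)
  for r in bot.pinpoint("sample_mid",c): print(c,r["at"],onz(c,r["at"],.026),p[int(r["at"][1]),int(r["at"][0])])
p,_=bot.read_camera("wrist");cv2.imwrite("pics/w1c.png",cv2.resize(p[190:270,260:370],None,fx=6,fy=6))
E
```

```text
[0.52250804 0.2335998  0.052     ] [0.52219489 0.23786078 0.026     ]
scene [224.4, 339.4] [0.52111426 0.23543786 0.026     ] [59 55 44]
scene [196.6, 349.7] [0.54143508 0.29872588 0.026     ] [28 49 75]
scene [221.0, 311.9] [0.59147907 0.1958306  0.026     ] [33 30 28]
side [339.0, 348.8] [0.52313558 0.23332171 0.026     ] [39 37 35]
side [327.5, 370.9] [0.53450521 0.29612891 0.026     ] [34 52 76]
side [315.9, 328.6] [0.58775889 0.18762919 0.026     ] [ 43  47 227]
```

View pics/w1c.png

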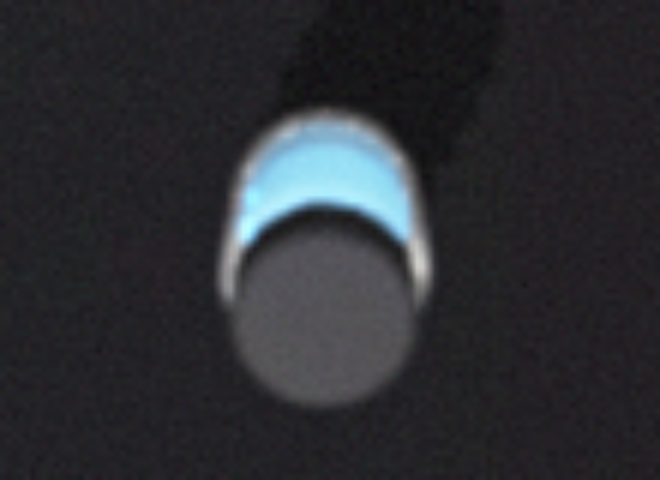

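The crop shows the cap top centred at about (313.7,242.5), which puts the vial at (0.522,0.2335). I'll descend and grip.

```bash
python3 -m pendant '[[0.05,-0.0035,0.001,0.02,0],[0.05,0,0,0.02,0],[0.05,0,0,0.02,0],[0.05,0,0,0.02,0],[0.05,0,0,0.015,0],[0.05,0,0,0.015,0],[0.05,0,0,0.01,0],[0.05,0,0,0.003,0],[0.05,0,0,0,0],[0.05,0,0,0,0]]' 25
python3 -m pendant '[[0.035,0,0,0,0],[0.02,0,0,0,0],[0.015,0,0,0,0],[0.015,0,0,0,0],[0.015,0,0,0,0],[0.015,0,0,0,0],[0.015,0,0,0,0],[0.015,0,0,0,0]]' 25
```

```text
t: 3.78
eef_pos: [0.5216, 0.2342, 0.1922]
tool_rot: [0.0, 0.707, 0.707, 0.0]
contact_force: [0.3, 0.6, 0.6]
gripper_width: 0.582
grasp_force: 0.0
t: 4.45
eef_pos: [0.5216, 0.2344, 0.1926]
tool_rot: [0.0, 0.707, 0.707, 0.001]
contact_force: [-1.4, 0.4, 6.6]
gripper_width: 0.261
grasp_force: 26.1
```

```bash
python3 -m pendant '[[0.015,0,0,0,0],[0.015,0,0,-0.004,0],[0.015,0,0,-0.01,0],[0.015,0,0,-0.02,0],[0.015,0,0,-0.03,0],[0.015,0,0,-0.03,0],[0.015,0,0,-0.02,0],[0.015,0,0,-0.01,0],[0.015,0,0,0,0],[0.015,0,0,0,0]]' 25
python3 - <<'E'
from h import *
o=bot.get_obs();print(o["eef_pos"],o["gripper_width"],o["contact_force"])
p,_=bot.read_camera("wrist")
q,_=bot.read_camera("side")
m=bot.camera_model("side");K=np.array(m["intrinsics"]);x=np.array(m["R"])@(o["eef_pos"]-[0,0,.16])+m["t"];u=(K@x)[:2]/x[2];print(u)
u=np.clip(u.astype(int),60,[579,419])
a=cv2.resize(p[200:400,180:460],None,fx=1.4,fy=1.4)
b=cv2.resize(q[u[1]-40:u[1]+40,u[0]-56:u[0]+56],(392,280))
cv2.imwrite("pics/g1.png",np.hstack([a,b]))
E
```

```text
t: 5.28
eef_pos: [0.521, 0.234, 0.3156]
tool_rot: [0.0, 0.707, 0.707, 0.0]
contact_force: [1.1, 0.1, -0.4]
gripper_width: 0.264
grasp_force: 25.5
[0.52098693 0.23395718 0.31562726] 0.26360010583374155 [ 1.11687082  0.06149367 -0.41060785]
[339.50969838 309.32213931]
```

View pics/g1.png

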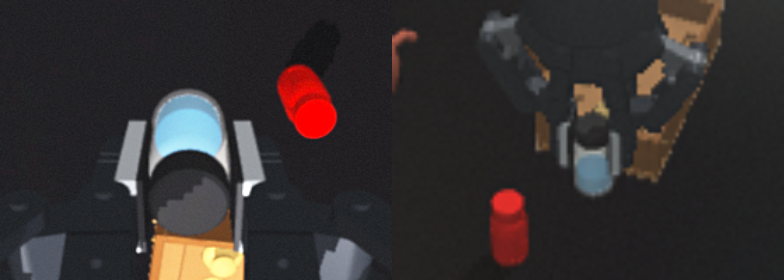

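The vial is held upright between the pads, with the body clear below them. I'll carry it over to the photometer and look there.

```bash
python3 -m pendant '[[0.015,-0.01,0,-0.02,0],[0.015,-0.02,0,-0.015,0],[0.015,-0.03,0,-0.01,0],[0.015,-0.03,-0.003,0,0],[0.015,-0.03,-0.003,0,0],[0.015,-0.03,-0.003,0,0],[0.015,-0.03,-0.003,0,0],[0.015,-0.03,-0.003,0,0],[0.015,-0.03,-0.003,0,0],[0.015,-0.03,-0.003,0,0],[0.015,-0.03,-0.003,0,0],[0.015,-0.03,-0.003,0,0]]' 25
python3 -m pendant '[[0.015,-0.03,-0.003,0,0],[0.015,-0.03,-0.003,0,0],[0.015,-0.03,-0.003,0,0],[0.015,-0.03,-0.001,0,0],[0.015,-0.014,0,0,0],[0.015,-0.01,0,0,0],[0.015,0,0,0,0],[0.015,0,0,0,0],[0.015,0,0,0,0]]'
python3 - <<'E'
from h import *
o=bot.get_obs();print(o["eef_pos"],o["tool_rot"])
p,d=bot.read_camera("wrist");cv2.imwrite("pics/w2.png",p)
for n in ["well_mouth","dial_axis","orange_dot"]:
  for r in bot.pinpoint(n,"wrist"): print(n,r["score"],r["at"],onz("wrist",r["at"],.06))
for c in ["scene","side"]:
 bot.read_camera(c)
 for n in ["well_mouth","dial_axis","orange_dot"]:
  for r in bot.pinpoint(n,c): print(c,n,r["score"],r["at"],onz(c,r["at"],.06))
E
```

```text
t: 6.38
eef_pos: [0.4934, -0.0972, 0.3591]
tool_rot: [-0.001, 0.707, 0.707, -0.001]
contact_force: [0.4, -0.0, -1.4]
gripper_width: 0.267
grasp_force: 25.5
t: 7.13
eef_pos: [0.4845, -0.2383, 0.3601]
tool_rot: [-0.001, 0.706, 0.708, 0.0]
contact_force: [0.1, -0.4, -0.9]
gripper_width: 0.264
grasp_force: 25.5
[ 0.48449613 -0.23829817  0.36005189] [-7.80074520e-04  7.06380973e-01  7.07831415e-01  2.76366955e-05]
well_mouth 0.97 [321.4, 175.9] [ 0.49010138 -0.20253179  0.06      ]
dial_axis 0.73 [360.8, 309.4] [ 0.52372144 -0.31265092  0.06      ]
orange_dot 0.64 [361.5, 309.2] [ 0.52429276 -0.31284349  0.06      ]
orange_dot 0.58 [400.0, 323.9] [ 0.55868035 -0.3282121   0.06      ]
scene well_mouth 0.97 [366.6, 241.2] [ 0.49621922 -0.21376118  0.06      ]
scene dial_axis 0.82 [382.9, 217.3] [ 0.52969428 -0.31438387  0.06      ]
scene orange_dot 0.93 [380.1, 208.4] [ 0.56002346 -0.33577347  0.06      ]
side well_mouth 0.73 [385.8, 219.8] [ 0.48588077 -0.20758979  0.06      ]
side dial_axis 0.72 [379.6, 198.2] [ 0.51908179 -0.30664767  0.06      ]
side orange_dot 0.8 [364.5, 194.2] [ 0.56621788 -0.31772031  0.06      ]
```

View pics/w2.png

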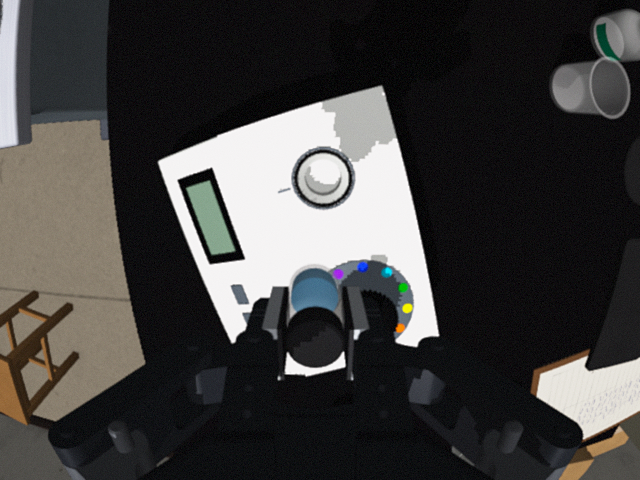

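The wrist picture shows the well mouth ring at about (323,177). The dots run from violet (338,273) through blue, cyan, green and yellow to orange (400,328). I'll fit the photometer's pose to these.

```bash
python3 - <<'E'
from h import *
from scipy.optimize import least_squares
p=cv2.imread("pics/w2.png")
def cen(u,v,r=7):
    w=p[v-r:v+r+1,u-r:u+r+1].astype(float);s=w.max(2)-w.min(2);s[s<s.max()*.5]=0
    y,x=np.mgrid[v-r:v+r+1,u-r:u+r+1];return (x*s).sum()/s.sum(),(y*s).sum()/s.sum()
D=[cen(*c) for c in [(338,273),(362,266),(388,271),(403,287),(407,308),(400,328)]]
print(np.round(D,1))
g=cv2.cvtColor(p,cv2.COLOR_BGR2GRAY);m=np.zeros_like(g);m[135:220,280:366]=(g[135:220,280:366]<110)
n,l,st,ce=cv2.connectedComponentsWithStats(m.astype(np.uint8));i=1+np.argmax(st[1:,4]);
c=cv2.fitEllipse(np.argwhere(l==i)[:,::-1].astype(np.float32));print(c,st[i])
P=np.array([onz("wrist",d,.06)[:2] for d in D]);W=onz("wrist",c[0],.06)[:2]
dl=lambda a:np.array([np.cos(a),np.sin(a)])
A=np.radians(105-30*np.arange(6))
def f(v):
    q=np.array([v[:2]+.0385*dl(v[2]+a) for a in A]);return (q-P).ravel()
s=least_squares(f,[.523,-.312,.28]);print(s.x,np.degrees(s.x[2]),np.abs(s.fun).max(),"well",W)
d=s.x[:2]-W;print(d,np.hypot(*d))
E
```

```text
[[338.2 273.5]
 [362.2 266.4]
 [386.7 271.6]
 [402.6 287.2]
 [407.  307.8]
 [399.7 327.7]]
((322.8471984863281, 177.8505096435547), (55.518123626708984, 56.239341735839844), 87.73127746582031) [292 147  62  61 761]
[ 0.52414624 -0.31457475  0.28900012] 16.55848709592429 0.0005861780440987174 well [ 0.49105467 -0.20582003]
[ 0.03309157 -0.10875472] 0.11367779292483457
```

```bash
python3 -m pendant '[[0.015,0.015,0.003,0.01,0],[0.015,0.018,0.0035,0.02,0],[0.015,0,0,0.02,0],[0.015,0,0,0.02,0],[0.015,0,0,0.015,0],[0.015,0,0,0.007,0],[0.015,0,0,0,0],[0.015,0,0,0,0],[0.015,0,0,0,0]]'
python3 - <<'E'
from h import *
o=bot.get_obs();print(o["eef_pos"])
p,d=bot.read_camera("wrist")
for n in ["well_mouth","sample_mid"]:
  for r in bot.pinpoint(n,"wrist"): print(n,r["score"],r["at"],onz("wrist",r["at"],.06 if n[0]=="w" else o["eef_pos"][2]-.192+.026))
a=p[160:360,220:420]
q,_=bot.read_camera("scene")
cv2.imwrite("pics/i1.png",np.hstack([cv2.resize(a,(400,400)),cv2.resize(q[190:290,320:420],(400,400))]))
E
```

```text
t: 8.48
eef_pos: [0.4912, -0.2072, 0.2697]
tool_rot: [0.001, 0.707, 0.707, 0.0]
contact_force: [-0.6, -0.1, 0.2]
gripper_width: 0.264
grasp_force: 25.5
[ 0.49116509 -0.20719354  0.26967658]
well_mouth 0.88 [311.4, 264.8] [ 0.49073126 -0.20473767  0.06      ]
sample_mid 0.92 [312.4, 313.1] [ 0.49131411 -0.20868887  0.10367658]
```

View pics/i1.png

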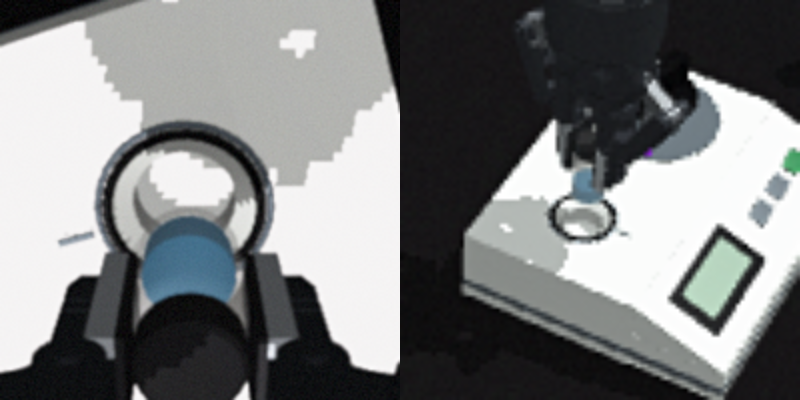

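The left crop shows the vial centred on the ring sideways but about 3 mm short in +y. I'll correct that and lower it.

```bash
python3 -m pendant '[[0.015,0.003,-0.0005,0,0],[0.015,0,0,0.005,0],[0.015,0,0,0.005,0],[0.015,0,0,0.004,0],[0.015,0,0,0.004,0],[0.015,0,0,0,0],[0.015,0,0,0,0]]'
python3 -m pendant '[[0.015,0,0,0.003,0],[0.015,0,0,0.003,0],[0.015,0,0,0.002,0],[0.015,0,0,0,0],[0.015,0,0,0,0]]'
```

```text
t: 9.27
eef_pos: [0.4901, -0.2039, 0.2502]
tool_rot: [-0.0, 0.707, 0.707, -0.0]
contact_force: [-0.1, -0.1, -0.1]
gripper_width: 0.263
grasp_force: 25.5
t: 9.68
eef_pos: [0.4902, -0.2039, 0.2426]
tool_rot: [-0.0, 0.707, 0.707, -0.0]
contact_force: [-0.2, -0.7, 0.7]
gripper_width: 0.264
grasp_force: 25.5
```

```bash
python3 -m pendant '[[0.015,0,0,0.002,0],[0.015,0,0,0.002,0],[0.015,0,0,0.002,0],[0.015,0,0,0,0],[0.015,0,0,0,0]]'
python3 -m pendant '[[0.015,0,0,0.001,0],[0.015,0,0,0.001,0],[0.015,0,0,0,0],[0.015,0,0,0,0]]'
```

```text
t: 10.1
eef_pos: [0.4901, -0.2039, 0.2365]
tool_rot: [-0.0, 0.707, 0.707, -0.0]
contact_force: [0.7, 0.4, -0.5]
gripper_width: 0.264
grasp_force: 25.5
t: 10.43
eef_pos: [0.4902, -0.2039, 0.2347]
tool_rot: [0.0, 0.707, 0.707, 0.0]
contact_force: [-0.4, 0.7, -0.4]
gripper_width: 0.264
grasp_force: 25.5
```

```bash
python3 -m pendant '[[0.015,0,0,0.001,0],[0.015,0,0,0,0],[0.03,0,0,0,0],[0.04,0,0,0,0],[0.045,0,0,0,0],[0.045,0,0,0,0],[0.045,0,0,0,0]]'
python3 -m pendant '[[0.045,0,0,-0.01,0],[0.045,0,0,-0.02,0],[0.045,0,0,-0.02,0],[0.045,0,0,-0.02,0],[0.05,-0.01,0,-0.02,0],[0.05,-0.02,0,-0.01,0],[0.06,-0.03,0.006,-0.01,0],[0.06,-0.03,0.008,0,0],[0.06,-0.02,0.01,0,0],[0.06,0,0.01,0,0],[0.06,0,0,0,0],[0.06,0,0,0,0]]'
python3 - <<'E'
from h import *
o=bot.get_obs();print(o["eef_pos"],o["contact_force"])
p,d=bot.read_camera("wrist");cv2.imwrite("pics/w3.png",p)
for n in ["well_mouth","sample_mid","dial_axis"]:
  for r in bot.pinpoint(n,"wrist"): print(n,r["score"],r["at"],onz("wrist",r["at"],.068 if n[0]=="s" else .06))
E
```

```text
t: 11.02
eef_pos: [0.4902, -0.2039, 0.2335]
tool_rot: [-0.0, 0.707, 0.707, -0.0]
contact_force: [0.2, -0.1, -0.7]
gripper_width: 0.528
grasp_force: 0.0
t: 12.02
eef_pos: [0.5245, -0.3129, 0.3437]
tool_rot: [-0.0, 0.707, 0.708, 0.0]
contact_force: [-1.4, -0.1, -0.2]
gripper_width: 0.698
grasp_force: 0.0
[ 0.5245164  -0.31291133  0.34370563] [-1.43770567 -0.14119577 -0.21225009]
sample_mid 0.83 [262.0, 74.1] [ 0.49019315 -0.20507332  0.068     ]
dial_axis 0.86 [313.5, 227.8] [ 0.52376831 -0.31180114  0.06      ]
```

View pics/w3.png

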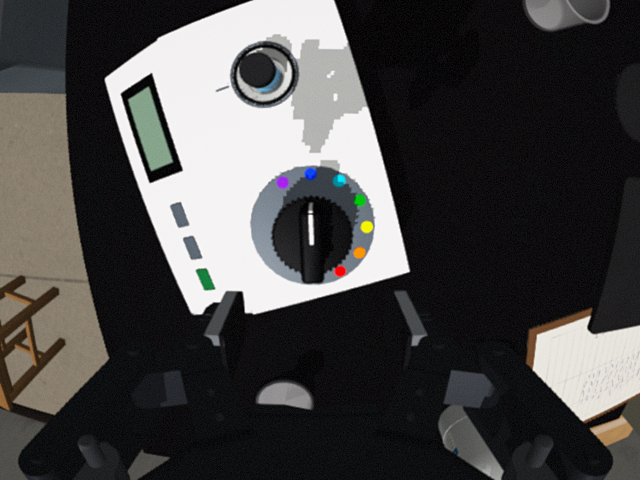

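The picture shows the vial standing in the well at (262,72). The knob is at (312,238) with its pointer up the image, at blue. I'll refine the bar's centre and angle and get height hints from the depth.

```bash
python3 - <<'E'
from h import *
o=bot.get_obs();print(o["q"],o["tool_rot"])
p,d=bot.read_camera("wrist")
def pt(u,v):
    c,dr=ray("wrist",(u,v));m=bot.camera_model("wrist");dc=np.array(m["R"])@dr
    return c+dr*d[v,u]/dc[2]
for n,uv in dict(cap=(258,70),case=(220,120),case2=(300,140),bartop=(312,262),barmid=(312,222),skirtL=(286,235),skirtR=(338,235),flat=(262,228)).items():
    w=[pt(uv[0]+i,uv[1]+j) for i in (-2,0,2) for j in (-2,0,2)];print(n,np.round(np.median(w,0),4))
P=np.array([[pt(u,v) for u in range(265,360)] for v in range(185,295)]).reshape(-1,3)
for lo in (.09,.095,.1):
  b=P[(P[:,2]>lo)&(P[:,2]<.12)][:,:2].astype(np.float32)
  if len(b)>50: print(lo,len(b),cv2.minAreaRect(b*1000),np.percentile(P[P[:,2]<.12][:,2],98))
E
```

```text
[ 0.31040491  0.43579799  0.16568189  1.78448356 -0.0874532   0.92914259
  0.51442938] [-4.06394796e-04  7.06716319e-01  7.07496909e-01  4.84249174e-05]
cap [ 0.4916 -0.2063  0.0936]
case [ 0.4598 -0.235   0.0601]
case2 [ 0.5147 -0.2502  0.0601]
bartop [ 0.5231 -0.3194  0.1074]
barmid [ 0.5232 -0.2947  0.1077]
skirtL [ 0.5062 -0.31    0.0838]
skirtR [ 0.5398 -0.3099  0.0835]
flat [ 0.4872 -0.3116  0.0616]Traceback (most recent call last):
  File "<stdin>", line 9, in <module>
  File "<stdin>", line 5, in pt
ValueError: time passes only in moves, steps and waits
```

Depth shows the cap at 0.0936, so the vial is fully seated. The skirt is at about 0.0837 and the bar is centred at x≈0.523. I'll descend, straddling the bar.

```bash
python3 -m pendant '[[0.03,-0.001,-0.001,0.01,0],[0.03,0,0,0.015,0],[0.03,0,0,0.02,0],[0.03,0,0,0.02,0],[0.03,0,0,0.01,0],[0.03,0,0,0.004,0],[0.03,0,0,0,0],[0.03,0,0,0,0]]' 30
python3 -m pendant '[[0.02,0,0,0,0],[0.01,0,0,0,0],[0.01,0,0,0,0],[0.01,0,0,0,0],[0.01,0,0,0,0],[0.01,0,0,0,0]]' 30
```

```text
t: 12.93
eef_pos: [0.5234, -0.3151, 0.2652]
tool_rot: [0.0, 0.707, 0.707, 0.0]
contact_force: [0.4, -0.4, 0.6]
gripper_width: 0.352
grasp_force: 0.0
t: 13.43
eef_pos: [0.5228, -0.3152, 0.2653]
tool_rot: [0.0, 0.707, 0.707, -0.0]
contact_force: [-3.9, 0.1, 4.9]
gripper_width: 0.155
grasp_force: 33.0
```

```bash
python3 -m pendant '[[0.022,0,0,0,0],[0.022,0,0,0,0],[0.022,0,0,0,0],[0.022,0,0,0.003,0],[0.022,0,0,0.003,0],[0.022,0,0,0,0],[0.022,0,0,0,0]]' 30
python3 -m pendant '[[0.022,0,0,0.001,0],[0.022,0,0,0.001,0],[0.022,0,0,0,0],[0.022,0,0,0,0]]' 30
python3 -m pendant '[[0.022,0,0,0.001,0],[0.022,0,0,0,0],[0.022,0,0,0,0]]' 30
```

```text
t: 14.02
eef_pos: [0.5232, -0.3147, 0.2582]
tool_rot: [-0.0, 0.707, 0.707, -0.0]
contact_force: [-0.1, 0.4, -0.5]
gripper_width: 0.261
grasp_force: 0.0
t: 14.35
eef_pos: [0.5233, -0.3149, 0.2571]
tool_rot: [0.0, 0.707, 0.707, 0.0]
contact_force: [-0.7, 0.9, 3.9]
gripper_width: 0.259
grasp_force: 1.7
t: 14.6
eef_pos: [0.5233, -0.315, 0.2561]
tool_rot: [0.0, 0.707, 0.707, 0.0]
contact_force: [-2.1, 0.7, 6.8]
gripper_width: 0.258
grasp_force: 2.9
```

```bash
python3 -m pendant '[[0.022,0,0,-0.002,0],[0.022,0,0,0,0],[0.015,0,0,0,0],[0.008,0,0,0,0],[0.008,0,0,0,0],[0.008,0,0,0,0],[0.008,0,0,0,0]]' 30
python3 -m pendant '[[0.008,0,0,0.001,0],[0.008,0,0,0,0],[0.008,0,0,0,0]]' 30
```

```text
t: 15.18
eef_pos: [0.5227, -0.315, 0.2576]
tool_rot: [-0.001, 0.707, 0.707, -0.0]
contact_force: [-2.9, 0.8, 3.6]
gripper_width: 0.159
grasp_force: 34.2
t: 15.43
eef_pos: [0.5227, -0.3149, 0.2566]
tool_rot: [-0.001, 0.707, 0.707, -0.0]
contact_force: [-4.5, 0.1, 6.2]
gripper_width: 0.158
grasp_force: 34.5
```

```bash
python3 -m pendant '[[0.008,0,-0.0005,0.001,0],[0.008,0,0,0.001,0],[0.008,0,0,0,0],[0.008,0,0,0,0]]' 30
```

```text
t: 15.77
eef_pos: [0.5226, -0.315, 0.2551]
tool_rot: [-0.0, 0.707, 0.707, -0.0]
contact_force: [-4.7, 0.6, 8.7]
gripper_width: 0.158
grasp_force: 34.9
```

```bash
python3 -m pendant '[[0.008,0,0,0.0005,0],[0.008,0,0,0,0],[0.008,0,0,0,0]]' 30; python3 -c "
from h import *
print(bot.get_obs()['torque'])"
```

```text
t: 16.02
eef_pos: [0.5226, -0.3149, 0.2547]
tool_rot: [-0.0, 0.707, 0.707, 0.0]
contact_force: [-4.9, 0.8, 10.0]
gripper_width: 0.156
grasp_force: 35.0
[0.38118715 1.15891195 0.02975661]
```

```bash
python3 -m pendant '[[0.008,0,0,0.0008,0],[0.008,0,0,0,0],[0.008,0,0,0,0]]' 30
```

```text
t: 16.27
eef_pos: [0.5226, -0.315, 0.2541]
tool_rot: [-0.0, 0.707, 0.707, 0.0]
contact_force: [-5.1, 2.1, 11.0]
gripper_width: 0.159
grasp_force: 35.2
```

Around 3.0–3.3 mm down. I'll add a touch more push, then a small trial turn.

```bash
python3 -m pendant '[[0.008,0,0,0.0003,0],[0.008,0,0,0,2],[0.008,0,0,0,2],[0.008,0,0,0,2],[0.008,0,0,0,0],[0.008,0,0,0,0]]' 30; python3 -c "
from h import *
o=bot.get_obs();print(o['torque'],o['tool_rot'],o['eef_pos'],o['contact_force'])"
```

```text
t: 16.77
eef_pos: [0.5222, -0.315, 0.2537]
tool_rot: [-0.0, 0.743, 0.669, -0.0]
contact_force: [-6.1, 1.6, 11.3]
gripper_width: 0.16
grasp_force: 35.3
[0.45165433 1.45937247 0.04974536] [-4.71232205e-04  7.43311745e-01  6.68944963e-01 -2.52109412e-04] [ 0.5222389  -0.31498429  0.25373324] [-6.13422634  1.57043228 11.29712943]
```

```bash
python3 -m pendant '[[0.008,0,0,0,4],[0.008,0,0,0,5],[0.008,0,0,0,5],[0.008,0,0,0,5],[0.008,0,0,0,5],[0.008,0,0,0,0],[0.008,0,0,0,0]]' 30; python3 -c "
from h import *
o=bot.get_obs();print(o['torque'],o['q'],o['eef_pos'],o['contact_force'])"
```

```text
t: 17.35
eef_pos: [0.521, -0.3148, 0.2533]
tool_rot: [-0.002, 0.866, 0.5, -0.001]
contact_force: [-12.2, 3.2, 14.2]
gripper_width: 0.158
grasp_force: 35.8
[0.84748664 2.36870893 0.03853861] [ 0.23070812  0.56160595  0.28226382  1.85275766 -0.21599081  0.76193683
  0.10503855] [ 0.52100013 -0.31475246  0.25328167] [-12.17484458   3.23233188  14.21391419]
```

```bash
python3 -m pendant '[[0.008,-0.0006,-0.001,-0.0007,0],[0.008,0,0,0,0],[0.008,0,0,0,0]]' 30; python3 -c "
from h import *
o=bot.get_obs();print(o['torque'],o['eef_pos'],o['contact_force'])"
```

```text
t: 17.6
eef_pos: [0.5206, -0.3146, 0.254]
tool_rot: [-0.001, 0.866, 0.5, -0.001]
contact_force: [-7.6, 2.8, 10.9]
gripper_width: 0.154
grasp_force: 35.2
[0.7701968  1.76158223 0.00889761] [ 0.5205549  -0.31464711  0.25402575] [-7.5673477   2.82012056 10.93280729]
```

```bash
python3 -m pendant '[[0.008,-0.0007,-0.001,0.0002,0],[0.008,0,0,0,5],[0.008,0,0,0,5],[0.008,0,0,0,5],[0.008,0,0,0,5],[0.008,0,0,0,5],[0.008,0,0,0,5],[0.008,0,0,0,0],[0.008,0,0,0,0]]' 30; python3 -c "
from h import *
o=bot.get_obs();print(o['torque'],o['q'],o['eef_pos'],o['contact_force'])"
```

```text
t: 18.35
eef_pos: [0.5191, -0.3135, 0.2534]
tool_rot: [-0.003, 0.966, 0.259, -0.002]
contact_force: [-9.7, 6.4, 13.5]
gripper_width: 0.155
grasp_force: 35.5
[1.58367982 2.1662793  0.0535646 ] [ 0.13189861  0.5786471   0.41791707  1.86475842 -0.32621614  0.7719057
 -0.31977685] [ 0.51907987 -0.31347658  0.25336029] [-9.69684461  6.4007611  13.46267429]
```

The drift fits a grip about 3.7 mm off the axis along the bar, with the axis at (0.522,-0.311). I'll relieve the load and follow the arc.

```bash
python3 -m pendant '[[0.008,-0.0006,-0.0013,-0.0004,0],[0.008,0,0,0,0],[0.008,0,-0.00033,0,5],[0.008,0,-0.00033,0,5],[0.008,0,-0.00033,0,5],[0.008,0,-0.00033,0,5],[0.008,0,-0.00033,0,5],[0.008,0,-0.00033,0,5],[0.008,0,0,0,0],[0.008,0,0,0,0]]' 30; python3 -c "
from h import *
o=bot.get_obs();print(o['torque'],o['q'],o['eef_pos'],o['contact_force'])"
```

```text
t: 19.18
eef_pos: [0.518, -0.3108, 0.2538]
tool_rot: [-0.002, 1.0, 0.0, -0.002]
contact_force: [-6.4, 6.8, 11.4]
gripper_width: 0.161
grasp_force: 35.2
[1.50079017 1.60476176 0.02189603] [ 0.03106934  0.60462406  0.55581671  1.87733511 -0.43947511  0.78799261
 -0.74504883] [ 0.51798589 -0.31081263  0.25378222] [-6.42586099  6.80144148 11.40035847]
```

```bash
python3 -m pendant '[[0.008,-0.0008,-0.0008,0,0],[0.008,0,-0.00033,0,5],[0.008,0,-0.00033,0,5],[0.008,0,-0.00033,0,5],[0.008,0,-0.00033,0,5],[0.008,0,-0.00033,0,5],[0.008,0,-0.00033,0,3.5],[0.008,0,0,0,0],[0.008,0,0,0,0]]' 30; python3 -c "
from h import *
o=bot.get_obs();print(o['torque'],o['tool_rot'],o['eef_pos'],o['contact_force'])"
```

```text
t: 19.93
eef_pos: [0.5182, -0.3082, 0.254]
tool_rot: [-0.001, 0.969, -0.246, -0.001]
contact_force: [-4.8, 6.1, 11.0]
gripper_width: 0.159
grasp_force: 35.2
[1.37220786 1.22953924 0.02430759] [-0.0012918   0.9693591  -0.24564216 -0.00109582] [ 0.51820523 -0.30823944  0.25399099] [-4.84817618  6.12464019 10.97706727]
```

```bash
python3 -m pendant '[[0.008,0,0,-0.001,0],[0.008,0,0,-0.001,0],[0.008,0,0,-0.001,0],[0.008,0,0,0,0],[0.008,0,0,0,0]]' 30; python3 -c "
from h import *
o=bot.get_obs();print(o['torque'])"
```

```text
t: 20.35
eef_pos: [0.5182, -0.3082, 0.2566]
tool_rot: [-0.001, 0.969, -0.246, -0.001]
contact_force: [-3.0, 4.9, 6.7]
gripper_width: 0.156
grasp_force: 34.5
[ 1.13656704  0.88408764 -0.00944874]
```

```bash
python3 -m pendant '[[0.008,0,0,-0.001,0],[0.008,0,0,0,0],[0.02,0,0,0,0],[0.026,0,0,0,0],[0.026,0,0,-0.001,0],[0.026,0,0,-0.003,0],[0.026,0,0,-0.01,0],[0.026,0,0,-0.02,0],[0.026,0,0,-0.03,0],[0.04,0,0,-0.03,0],[0.05,0,0,0,0],[0.05,0,0,0,0]]' 30
python3 - <<'E'
from h import *
o=bot.get_obs();print(o["eef_pos"])
p,d=bot.read_camera("wrist");q,_=bot.read_camera("scene")
cv2.imwrite("pics/f1.png",np.hstack([cv2.resize(p[60:360,120:520],(480,360)),cv2.resize(q[180:280,330:440],(310,360))]))
E
```

```text
t: 21.35
eef_pos: [0.5186, -0.3103, 0.3545]
tool_rot: [0.0, 0.969, -0.246, 0.002]
contact_force: [-0.1, 0.9, -0.4]
gripper_width: 0.583
grasp_force: 0.0
[ 0.51863051 -0.31029204  0.35449692]
```

View pics/f1.png

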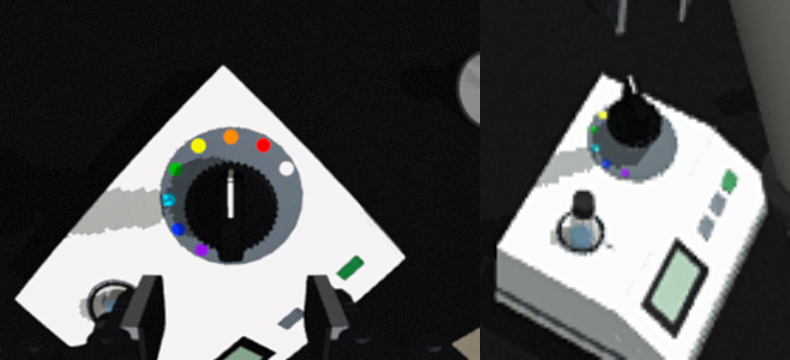

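The pointer at (231,195) lines up with the orange dot at (231,137), and the vial stands upright in the well. I'll check the knob's height by depth and then hand in.

```bash
python3 - <<'E'
from h import *
p,d=bot.read_camera("wrist");m=bot.camera_model("wrist");z=[]
for v in range(245,270,4):
    c,r=ray("wrist",(312,v));z.append((c+r*d[v,312]/(np.array(m["R"])@r)[2])[2])
print(np.round(z,4))
if np.median(z)>.1055: print(bot.hand_in())
E
```

```text
[0.1065 0.1067 0.1073 0.1061 0.1076 0.1078 0.1075]
the job is handed in; nothing more can be done
None
```

The job is handed in: the blue vial stands fully down in the well, the selector is sprung up on orange, and the other vial and the glassware were not touched.

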